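# Prop the drying cabinet's door ajar with its stay

## Robot

A 6-joint arm with a two-finger parallel gripper is mounted at the origin on a cart in front of the work surface, level with it; the furniture and walls round the work are solid. World frame = base frame: x ahead of the robot, y to its left, z up, the work surface at z = 0. Lengths are in m, angles in rad, forces in N, time in s.
With the tool pointing down it reaches from about 0.275 to 0.725 m from the base axis. Payload 5.6 kg.
Tool frame: the origin (TCP) lies at the very end of the fingers, on their centre line; the grasp point (between the pads) lies 19 mm behind it; z points along the fingers, y is the line along which they close (so a half turn about z gives the same grasp; the last joint's range is limited). The gripper opens to 85 mm and grips with 20 to 120 N. Pads are 22 mm wide; open, the fingers measure 114 mm over their backs; the gripper's body (76 mm by 85 mm) begins 54 mm behind the grasp point. The pads swing forward as they close: fully open they stand 13 mm farther back than shut.
Start: joints at [1.412, 0.255, 0.108, 0, -1.424, -0.285], TCP at [0.236, 0.497, 0.231] pointing down, gripper open.
Joint ranges: [-2.95, 2.95], [-1.21, 1.97], [-1.09, 1.5], [-2.87, 1.71], [-2.94, -0.07], [-3.05, 3.05]. Speed limits (rad/s): [2.57, 2.57, 3.14, 3.14, 3.14, 3.14].

## Interface

Orientations are given as a 3x3 rotation matrix whose columns are the frame's x, y, z axes.
In Python, from workcell import r gives the robot as it stands. The module is installed in compiled form; this text tells all that it offers.
- The arm moves only by the shell command python3 -m handwheel 'ROWS' [FORCE]. ROWS is JSON, a list of rows, each an object with "fingers": the finger opening in mm, from 0 to 85.4; "translation": the shift along the world's x, y, z as a fraction of full scale, a list of three; "spin": the turn about the world's z as a fraction of full scale. In form: [{"fingers": fingers, "translation": [dx, dy, dz], "spin": spin}, ...]. A call has 1 to 12 rows; each row is the pose to reach, as a shift and turn from the pose commanded when the call began; what a row does not reach only later rows make up. Full scale, the value 1, is 20 cm for a shift and 90 degrees for a turn. A row lasts 1/10 s, in which the tool goes at most 50 mm and 8.59 degrees, less where a joint would pass 70% of its speed; a pose out of reach is approached as far as the arm can. A call with a number of a shift or a turn outside -1 to 1 is refused whole. A call with a gripper value outside its range is refused whole. The fingers move at their own pace and stop on an object; FORCE is the grip in N (left out, the last holds). Time passes only in rows, so rows that repeat a pose let the fingers close. It gives the time, the measured TCP pose, the force, the opening and the grip force at its end, in the units of the state.
- r.read_state(): the state, without advancing time (a new reading comes with each control period).
- r.capture(name): name is "scene" or "top" or "wrist"; returns the picture (384x512x3 uint8, red, green, blue); there is no depth.
- r.camera_info(name): a dict with "fx", "fy", "cx", "cy" (pixels), "position" and "attitude" of the camera in the world; the wrist camera has in their place "mount" (4x4, takes a point from camera to tool coordinates, whose origin is the TCP and whose axes are the flange's). Camera axes: x right, y down, z forward; pixel columns grow to the right and rows downward; lengths in m; the calibration is good to about 2 mm. A picture is of the moment at which its call begins: read the wrist's pose just before it. camera_info takes no time and is no camera call.
- r.finish_job(): hands the job in; it is judged then, once.
The state is a dict: "time": time; "qpos": joint angles; "qvel": joint speeds; "joint_torque": joint torques, N m; "eef_pos": TCP position; "ee_rot": TCP orientation; "wrist_force": force on the tool from outside, world axes, zero at the start; "wrist_torque": the same for the moment, N m; "finger_gap": finger opening in m; "grip_force": force on a finger pad.
Only numpy, scipy, OpenCV 4.12 (cv2) and the standard library are available. Lean on these libraries where they do the work, as an engineer would, in place of code of your own. Each camera call takes 0.05 s, during which the arm holds its last target. There are 200 camera calls.

## Task

Open the little drying cabinet's door for airing: take the perforated stay that lies loose on its roof by the upright knob, push the sprung door open with it and drop its third hole, counted from the door, over the peg on the roof, so that the stay lies flat with the peg through that hole and holds the door ajar by itself. Feel for the peg, which may be clamped anywhere along its slot, let go at the end, and do not knock over the flask, the beaker or the stopper on the roof.

Things in the scene. Friction and masses are not known exactly. Their poses are not given: they have to be found in the camera images.
- drying_cabinet: white sheet-metal drying cabinet, 140 deep (its x) x 160 wide (its y) x 190 mm high, fixed. Origin under its centre; its front (open, with the clear door) faces its own -x, z up. The flat roof top is at z = 190 mm. The door's vertical hinge axis stands at x = -78, y = +70 mm in this frame. A stopper stands on the roof's rear left corner.
- door (a joint): opening angle of the clear, aluminium-framed door, rad: 0 shut, up to 1.2. It hinges at its left (+y) edge and its free edge swings out to the cabinet's -x; at angle a the stay's pivot on its top rail, 110 mm from the hinge axis, is at (-78 - 110 sin a, 70 - 110 cos a) mm in the cabinet frame. A spring pulls it shut (torque 0.25 N m/rad x (a + 0.5)): it swings shut whenever nothing holds it.
- stay_swivel (a joint): horizontal turn of the stay about its vertical pivot on the door's top rail, rad, positive anticlockwise from above. The direction in which the stay points from pivot to knob, as an angle from the cabinet's +x, is this value minus the door angle.
- stay (a joint): how far the stay is tipped up about a level axis through its pivot, rad: 0 = level (a stop; there its underside is 3 mm above the roof), up to 0.6. It falls back under its weight. The axis is 195.5 mm above the bench, at mid-thickness of the level stay.
- stay_knob (a point): centre of the stay's upright round steel knob, 14 mm diameter and 44 mm tall, standing on the stay's top 130 mm from the pivot; this point is 24.5 mm above the stay's mid-thickness. The stay is a flat steel bar 21 mm wide and 5 mm thick with four 10 mm holes in a row at 40, 62, 84 and 106 mm from the pivot (first to fourth counted from the door).
- stay_hole3 (a point): centre of the stay's third hole from the door (84 mm from the pivot, 46 mm from the knob's axis), at the bar's mid-thickness.
- peg_slot (a point): middle of the peg's adjusting slot on the roof, at the mid-thickness height of the level stay (5.5 mm above the roof). The fixed steel peg, 8 mm diameter with a 0.5 mm chamfer, top 15 mm above the roof (9.5 mm above this point), stands up to 9 mm either way from here along the cabinet's x axis; its exact place is not given and must be seen or felt. The peg's y in the cabinet frame is that of this point.
- roof_stopper: yellow stopper standing on the cabinet's roof, 32 mm diameter, 30 mm high, loose; origin under its centre
- flask: small conical glass flask, 67 mm wide, 112 mm high, standing loose on the bench; origin under its centre
- beaker: glass beaker, 68 mm wide, 85 mm high, standing loose on the bench; origin under its centre

How it is judged:
At the end, for the whole second after the job is handed in: the door stays ajar by itself (door joint 0.36 to 0.66 rad, not moving more than 0.03 rad/s), with the stay level (tipped up less than 0.04 rad) and its third hole over the peg (hole centre within 11 mm along and 5 mm across the slot of the slot's middle) (x of stay_hole3 in the frame of drying_cabinet between -0.059 and -0.037 m and y of stay_hole3 in the frame of drying_cabinet between -0.029 and -0.019 m and value of joint stay below 0.04 rad and value of joint door between 0.36 and 0.66 rad and velocity of joint door between -0.03 and 0.03 rad/s); the robot touches nothing.
It fails at once if the stopper is knocked over or off the cabinet's roof (angle between roof_stopper's own z axis and vertical above 0.6 rad or height (world z) of roof_stopper below 0.17 m).
It fails at once if the flask is knocked over (angle between flask's own z axis and vertical above 0.6 rad).
It fails at once if the beaker is knocked over (angle between beaker's own z axis and vertical above 0.6 rad).
It also fails if it takes over 58 s, if anything falls off the work surface, if the arm or the gripper's body presses on something with over 40 N, if the wrist force passes 120 N, or if a joint passes its speed limit or range.

## Working session

There is one attempt and no reset: what is moved stays moved. The work goes in short steps, Python scripts to look and compute and a shell command to move; the robot and the scene stay as the last step left them, time stands still between calls to the robot, and variables do not carry over. Pictures are saved under pics/ and viewed, at most 10 in all, crops included, and the job is handed in when it is done.

```bash
mkdir -p pics; python3 - <<'E'
from workcell import r
import cv2,numpy as np
for n in ("scene","top","wrist"):
    im=r.capture(n); cv2.imwrite(f"pics/{n}0.png",im[:,:,::-1]); print(n,{k:np.round(v,4).tolist() for k,v in r.camera_info(n).items()})
s=r.read_state(); print(s['time'],s['eef_pos'],s['ee_rot'],s['finger_gap'],s['wrist_force'])
a=cv2.imread("pics/scene0.png");b=cv2.imread("pics/top0.png")
E
```

```text
scene {'fx': 391.9177, 'fy': 391.9177, 'cx': 263.2881, 'cy': 191.3307, 'position': [0.0658, -0.5859, 0.8755], 'attitude': [[0.9035, -0.2664, 0.3359], [-0.4287, -0.5631, 0.7065], [0.0009, -0.7822, -0.623]]}
top {'fx': 363.6788, 'fy': 363.6788, 'cx': 259.1952, 'cy': 189.8511, 'position': [0.3327, 0.2438, 1.2389], 'attitude': [[0.0146, -0.9929, 0.1179], [-0.9997, -0.0169, -0.019], [0.0208, -0.1176, -0.9928]]}
wrist {'fx': 300.5418, 'fy': 300.5418, 'cx': 256.8288, 'cy': 188.1709, 'mount': [[-0.0005, -0.962, -0.2731, 0.0684], [1.0, -0.0005, 0.0001, -0.0], [-0.0002, -0.2731, 0.962, -0.1438], [0.0, 0.0, 0.0, 1.0]]}
0.15 [0.2359698  0.49640556 0.23061049] [[ 9.03093513e-01 -4.29443599e-01 -5.49985099e-04]
 [-4.29443945e-01 -9.03092545e-01 -1.32429511e-03]
 [ 7.20226161e-05  1.43215009e-03 -9.99998972e-01]] 0.08546175702805812 [ 0.0098263  -0.38413432  0.12104594]
```

View pics/scene0.png

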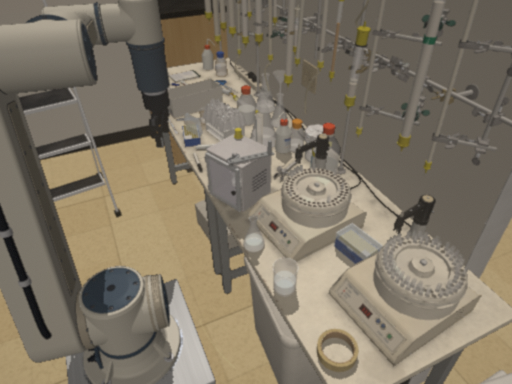

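View pics/top0.png

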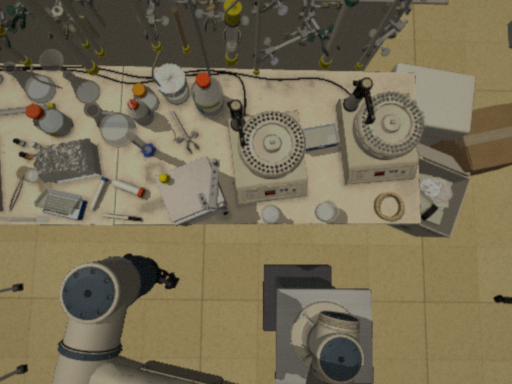

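The scene view shows the cabinet at about (238,172) with the yellow stopper at (239,133). In the top view the roof is at about (192,190), the stopper at (164,178) and the stay on the right near (213,182). I'll enlarge both.

```bash
python3 - <<'E'
import cv2,numpy as np
a=cv2.imread("pics/scene0.png")[120:215,190:290];b=cv2.imread("pics/top0.png")[145:235,145:240]
f=lambda x:cv2.resize(x,(400,400*x.shape[0]//x.shape[1]),interpolation=cv2.INTER_CUBIC)
a,b=f(a),f(b);h=min(a.shape[0],b.shape[0])
cv2.imwrite("pics/crop1.png",np.hstack([a[:h],b[:h]]))
E
```

```text
(no output)
```

View pics/crop1.png

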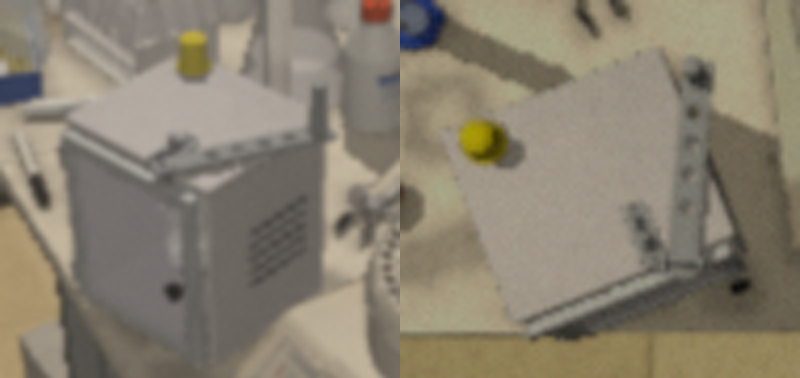

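In the crops the stay runs from its pivot at about top-view pixel (212,208) to the knob near (215,162). The slot plate is at about (203,200), and the roof corners are easy to make out.

```bash
cat > h.py <<'E'
import numpy as np
from workcell import r
def cam(n,s=None):
    c=r.camera_info(n); K=np.array([[c['fx'],0,c['cx']],[0,c['fy'],c['cy']],[0,0,1]])
    if n!='wrist': return K,np.array(c['attitude']),np.array(c['position'])
    s=s or r.read_state(); M=np.array(c['mount']); R=np.array(s['ee_rot'])
    return K,R@M[:3,:3],np.array(s['eef_pos'])+R@M[:3,3]
def ray(C,px,z):
    K,R,p=C; d=R@np.linalg.inv(K)@np.array([*px,1.]); return p+d*(z-p[2])/d[2]
def proj(C,P):
    K,R,p=C; q=K@R.T@(np.array(P)-p); return q[:2]/q[2]
E
python3 - <<'E'
from h import *
C=cam('top')
u=lambda x,y:((x-400)/4.21+144.9,y/4.21+144.9)
for n,p,z in [('FL',(527,322),.19),('RL',(445,130),.19),('RR',(655,52),.19),('FR',(738,235),.19),('pivot',(683,265),.1955),('knobtop',(697,68),.2395),('slot',(643,233),.195),('stopper',(480,140),.22)]:
    print(n,np.round(u(*p),1),ray(C,u(*p),z).round(3))
E
```

```text
FL [175.1 221.4] [0.362 0.463 0.19 ]
RL [155.6 175.8] [0.493 0.525 0.19 ]
RR [205.5 157.3] [0.551 0.382 0.19 ]
FR [225.2 200.7] [0.424 0.322 0.19 ]
pivot [212.1 207.8] [0.402 0.358 0.196]
knobtop [215.4 161.1] [0.53  0.348 0.24 ]
slot [202.6 200.2] [0.424 0.386 0.195]
stopper [163.9 178.2] [0.482 0.493 0.22 ]
```

```bash
python3 -m handwheel '[{"fingers":34,"translation":[0,0,0.25],"spin":0},{"fingers":34,"translation":[0.1,0,0.5],"spin":0},{"fingers":34,"translation":[0.3,-0.1,0.5],"spin":0.08},{"fingers":34,"translation":[0.5,-0.3,0.5],"spin":0.16},{"fingers":34,"translation":[0.7,-0.45,0.5],"spin":0.23},{"fingers":34,"translation":[0.9,-0.55,0.5],"spin":0.23},{"fingers":34,"translation":[1,-0.65,0.5],"spin":0.23},{"fingers":34,"translation":[1,-0.65,0.5],"spin":0.23},{"fingers":34,"translation":[1,-0.65,0.5],"spin":0.23},{"fingers":34,"translation":[1,-0.65,0.5],"spin":0.23}]' 40
python3 - <<'E'
from h import *
import cv2
s=r.read_state(); im=r.capture('wrist'); cv2.imwrite("pics/w1.png",im[:,:,::-1])
import json; json.dump({k:np.array(s[k]).tolist() for k in('eef_pos','ee_rot')},open('w1.json','w'))
print(s['time'],s['eef_pos'],s['ee_rot'],s['finger_gap'],s['wrist_force'],s['qpos'])
im=cv2.resize(im,(800,600),interpolation=cv2.INTER_CUBIC);cv2.imwrite("pics/w1b.png",im[:,:,::-1])
E
```

```text
time: 1.15
eef_pos: [0.4356, 0.3672, 0.3311]
ee_rot: [[0.997, -0.082, -0.0], [-0.082, -0.997, -0.0], [-0.0, 0.0, -1.0]]
wrist_force: [-0.2, 0.1, -0.5]
finger_gap: 0.0338
grip_force: 0.0
1.15 [0.43556435 0.36720805 0.33109152] [[ 9.96657030e-01 -8.16981465e-02 -4.21536797e-04]
 [-8.16981678e-02 -9.96657117e-01 -3.34466958e-05]
 [-4.17395116e-04  6.77736685e-05 -9.99999911e-01]] 0.0337830492525555 [-0.2120505   0.10226096 -0.46568847] [ 9.74687215e-01  2.93042872e-01  4.09423796e-01 -3.32313110e-04
 -1.68744158e+00  5.14281162e-01]
```

View pics/w1b.png

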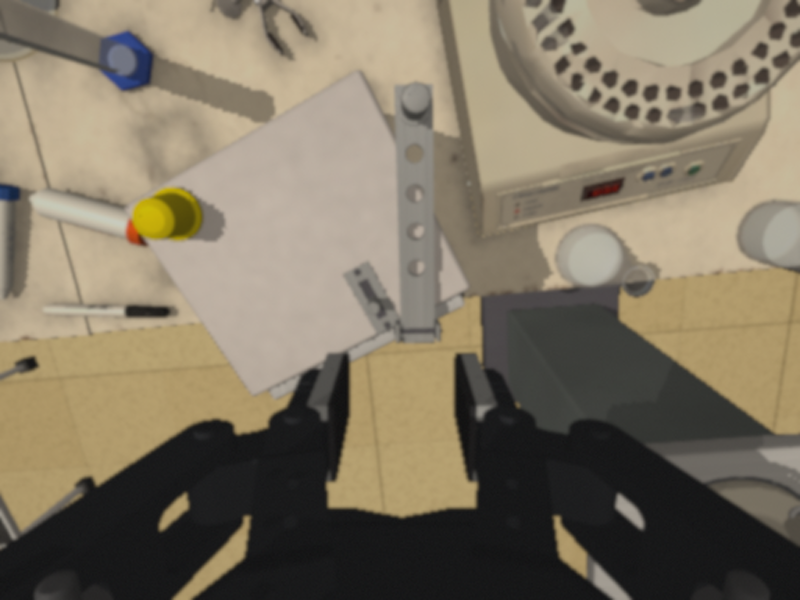

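The wrist view (800x600) shows the knob top at (416,100), the holes at (415,152), (416,193), (416,231) and (417,267), and the slot plate around (372,298) with the peg on it. The stopper is at (165,215). Next I'll enlarge the plate.

```bash
python3 - <<'E'
from h import *
import cv2,json
s=json.load(open('w1.json')); C=cam('wrist',s)
k=512/800
P={'knobtop':((416,98),.242),'h4':((415,152),.1955),'h3':((416,193),.1955),'h2':((416,231),.1955),'h1':((417,267),.1955),
'RR':((361,72),.19),'FL':((255,393),.19),'RL':((133,212),.19),'FR':((467,287),.19),'slotA':((358,268),.191),'slotB':((388,328),.191),'stopper':((152,219),.22)}
for n,(p,z) in P.items(): print(n,ray(C,(p[0]*k,p[1]*k),z).round(4))
im=cv2.imread("pics/w1.png")[155:225,205:295]
cv2.imwrite("pics/c2.png",cv2.resize(im,None,fx=8,fy=8,interpolation=cv2.INTER_CUBIC))
E
```

```text
knobtop [0.5309 0.3528 0.242 ]
h4 [0.5078 0.3537 0.1955]
h3 [0.485  0.3548 0.1955]
h2 [0.4629 0.3564 0.1955]
h1 [0.4409 0.3574 0.1955]
RR [0.5529 0.3803 0.19  ]
FL [0.3624 0.472  0.19  ]
RL [0.4874 0.5249 0.19  ]
FR [0.4243 0.327  0.19  ]
slotA [0.4423 0.3938 0.191 ]
slotB [0.4015 0.3788 0.191 ]
stopper [0.4846 0.4984 0.22  ]
```

View pics/c2.png

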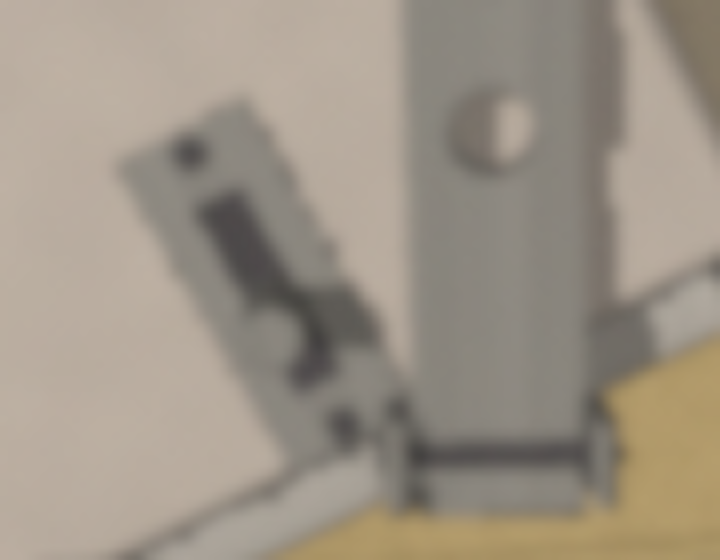

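The close crop shows the round peg top at about crop (276,333), the slot from (220,205) to (310,380) and the plate screws at (188,152) and (345,425).

```bash
cat >> h.py <<'E'
yaw=np.radians(23.2); c0=np.array([.4568,.4261]); Rc=np.array([[np.cos(yaw),-np.sin(yaw)],[np.sin(yaw),np.cos(yaw)]])
tocab=lambda p:Rc.T@(np.array(p)[:2]-c0)
toworld=lambda p:c0+Rc@np.array(p)
from scipy.optimize import fsolve
def knob(hx,hy,t,hole=.084):
    """knob grip point in world for hole at cab (hx,hy), tilt t"""
    f=lambda a:np.hypot(-.078-.11*np.sin(a)-hx,.07-.11*np.cos(a)-hy)-hole*np.cos(t)
    a=fsolve(f,.5)[0]; pv=np.array([-.078-.11*np.sin(a),.07-.11*np.cos(a)]); d=(np.array([hx,hy])-pv); d/=np.linalg.norm(d)
    k=pv+d*(.13*np.cos(t)-.0245*np.sin(t)); return a,np.degrees(np.arctan2(d[1],d[0]))+np.degrees(yaw),toworld(k),.1955+.13*np.sin(t)+.0245*np.cos(t)
E
python3 - <<'E'
from h import *
import json
C=cam('wrist',json.load(open('w1.json')))
u=lambda x,y:(205+(x+.5)/8-.5,155+(y+.5)/8-.5)
for n,p,z in [('pegtop',(276,333),.205),('scrA',(188,152),.192),('scrB',(345,425),.192),('slA',(220,205),.191),('slB',(310,380),.191)]:
    w=ray(C,u(*p),z); print(n,w.round(4),tocab(w).round(4))
for hx in(-.057,-.048,-.039):
  for t in(0,.1,.2): print(hx,t,knob(hx,-.024,t))
E
```

```text
pegtop [0.4209 0.3855 0.205 ] [-0.049  -0.0232]
scrA [0.4406 0.3949 0.192 ] [-0.0272 -0.0223]
scrB [0.4043 0.3792 0.192 ] [-0.0668 -0.0224]
slA [0.4334 0.3919 0.191 ] [-0.035  -0.0223]
slB [0.4102 0.3831 0.191 ] [-0.0598 -0.0212]
-0.057 0 (np.float64(0.6088911464472803), np.float64(20.62839878212284), array([0.4569146 , 0.39779212]), np.float64(0.22))
-0.057 0.1 (np.float64(0.6043789149007868), np.float64(20.809641682445022), array([0.45436194, 0.39697763]), np.float64(0.2328559462133993))
-0.057 0.2 (np.float64(0.5909099328273973), np.float64(21.353805280341035), array([0.45131874, 0.39622963]), np.float64(0.24533864416046838))
-0.048 0 (np.float64(0.5129215748656721), np.float64(24.458288662947766), array([0.4640082 , 0.40417695]), np.float64(0.22))
-0.048 0.1 (np.float64(0.5084891504191056), np.float64(24.628024328518393), array([0.46151928, 0.40318587]), np.float64(0.2328559462133993))
-0.048 0.2 (np.float64(0.49525888216866015), np.float64(25.137260363770253), array([0.45854306, 0.40221468]), np.float64(0.24533864416046838))
-0.039 0 (np.float64(0.41896022992667137), np.float64(27.628711407588003), array([0.47116301, 0.41000906]), np.float64(0.22))
-0.039 0.1 (np.float64(0.4146238154166649), np.float64(27.783782141093706), array([0.46873787, 0.40887203]), np.float64(0.2328559462133993))
-0.039 0.2 (np.float64(0.40168044701142114), np.float64(28.248510413196268), array([0.46583443, 0.40771096]), np.float64(0.24533864416046838))
```

```bash
python3 -m handwheel '[{"fingers":34,"translation":[0.24,-0.035,0],"spin":0.015},{"fingers":34,"translation":[0.477,-0.073,-0.1],"spin":0.015},{"fingers":34,"translation":[0.477,-0.073,-0.3],"spin":0.015},{"fingers":34,"translation":[0.477,-0.073,-0.48],"spin":0.015},{"fingers":34,"translation":[0.477,-0.073,-0.64],"spin":0.015},{"fingers":34,"translation":[0.477,-0.073,-0.64],"spin":0.015},{"fingers":34,"translation":[0.477,-0.073,-0.64],"spin":0.015}]' 40
python3 -m handwheel '[{"fingers":10,"translation":[0,0,0],"spin":0},{"fingers":10,"translation":[0,0,0],"spin":0},{"fingers":10,"translation":[0,0,0],"spin":0},{"fingers":10,"translation":[0,0,0],"spin":0},{"fingers":10,"translation":[0,0,0],"spin":0}]' 30
```

```text
time: 1.9
eef_pos: [0.5313, 0.3528, 0.2043]
ee_rot: [[0.998, -0.057, 0.001], [-0.057, -0.998, -0.001], [0.001, 0.0, -1.0]]
wrist_force: [0.6, 0.7, 0.8]
finger_gap: 0.0339
grip_force: 0.0
time: 2.4
eef_pos: [0.5322, 0.3524, 0.2046]
ee_rot: [[0.998, -0.059, 0.002], [-0.059, -0.998, 0.001], [0.002, -0.002, -1.0]]
wrist_force: [-0.0, 0.5, 4.6]
finger_gap: 0.0133
grip_force: 29.7
```

```bash
cat >> h.py <<'E'
c0=np.array([.4565,.4272])
def K(a,d,t,h=.028):
    pv=toworld([-.078-.11*np.sin(a),.07-.11*np.cos(a)]); d=np.radians(d); L=.13*np.cos(t)-h*np.sin(t)
    return np.array([*(pv+L*np.array([np.cos(d),np.sin(d)])),.1955+.13*np.sin(t)+h*np.cos(t)])
E
python3 - <<'E'
from h import *
k0=K(0,-3.2,0); print(k0)
for a,d,t in [(0,-3.2,.12),(0,-3.2,.22),(.12,-3.2,.22),(.25,-3.2,.22),(.38,-2,.22),(.51,0,.22)]:
    print(a,d,t,((K(a,d,t)-k0)/.2).round(3),round((d+3.2)/90,3))
peg=[.4208,.3853]; print(tocab(peg)); print(knob(*tocab(peg),.22),knob(*tocab(peg),.13),knob(*tocab(peg),0))
E
```

```text
[0.53036242 0.35245032 0.2235    ]
0 -3.2 0.12 [-0.021  0.001  0.077] 0.0
0 -3.2 0.22 [-0.046  0.003  0.138] 0.0
0.12 -3.2 0.22 [-0.108 -0.02   0.138] 0.0
0.25 -3.2 0.22 [-0.178 -0.035  0.138] 0.0
0.38 -2 0.22 [-0.249 -0.029  0.138] 0.013
0.51 0 0.22 [-0.32  -0.005  0.138] 0.036
[-0.0493193  -0.02444804]
(np.float64(0.5055851179300992), np.float64(24.4511942580432), array([0.45679806, 0.40166824]), np.float64(0.24777933850911285)) (np.float64(0.5194465542692369), np.float64(23.917014052363182), array([0.459592  , 0.40250403]), np.float64(0.23664570493657267)) (np.float64(0.5269288544890348), np.float64(23.63045064476604), array([0.46294289, 0.40373846]), np.float64(0.22))
```

```bash
python3 -m handwheel '[{"fingers":10,"translation":[-0.01,0,0.04],"spin":0},{"fingers":10,"translation":[-0.021,0.001,0.077],"spin":0},{"fingers":10,"translation":[-0.034,0.002,0.11],"spin":0},{"fingers":10,"translation":[-0.046,0.003,0.138],"spin":0},{"fingers":10,"translation":[-0.046,0.003,0.138],"spin":0},{"fingers":10,"translation":[-0.077,-0.009,0.138],"spin":0},{"fingers":10,"translation":[-0.108,-0.02,0.138],"spin":0},{"fingers":10,"translation":[-0.143,-0.028,0.138],"spin":0},{"fingers":10,"translation":[-0.178,-0.035,0.138],"spin":0},{"fingers":10,"translation":[-0.178,-0.035,0.138],"spin":0}]'
```

```text
time: 3.4
eef_pos: [0.495, 0.345, 0.2313]
ee_rot: [[0.998, -0.058, 0.0], [-0.058, -0.998, 0.0], [0.0, -0.0, -1.0]]
wrist_force: [0.4, 0.1, -1.5]
finger_gap: 0.013
grip_force: 29.4
```

```bash
python3 - <<'E'
from h import *
import cv2,json
s=r.read_state(); im=r.capture('wrist'); cv2.imwrite("pics/w2.png",im[:,:,::-1])
json.dump({k:np.array(s[k]).tolist() for k in('eef_pos','ee_rot')},open('w2.json','w'))
t=r.capture('top'); 
b=cv2.resize(t[140:240,140:240],(384,384),interpolation=cv2.INTER_CUBIC)
cv2.imwrite("pics/v2.png",cv2.resize(np.hstack([im[:,100:450],b])[:,:,::-1],None,fx=1.08,fy=1.08))
E
```

```text
(no output)
```

View pics/v2.png

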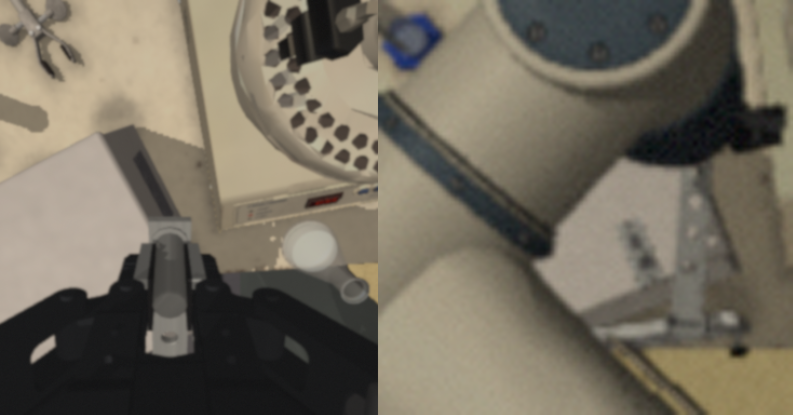

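The door follows (top crop right: rail out, stay holes and slot plate clearly visible) and the knob is held between the pads. Next I open it further and swing the stay over the peg.

```bash
python3 -m handwheel '[{"fingers":10,"translation":[-0.036,0.003,0],"spin":0.006},{"fingers":10,"translation":[-0.071,0.006,0],"spin":0.013},{"fingers":10,"translation":[-0.107,0.018,0],"spin":0.024},{"fingers":10,"translation":[-0.142,0.030,0],"spin":0.036},{"fingers":10,"translation":[-0.144,0.072,0],"spin":0.08},{"fingers":10,"translation":[-0.148,0.114,0],"spin":0.124},{"fingers":10,"translation":[-0.157,0.155,0],"spin":0.168},{"fingers":10,"translation":[-0.166,0.196,0],"spin":0.213},{"fingers":10,"translation":[-0.18,0.238,0],"spin":0.26},{"fingers":10,"translation":[-0.193,0.279,0],"spin":0.307},{"fingers":10,"translation":[-0.193,0.279,0],"spin":0.307},{"fingers":10,"translation":[-0.193,0.279,0],"spin":0.307}]'
python3 - <<'E'
from h import *
import cv2
s=r.read_state(); print(s['eef_pos'],s['wrist_force'])
im=r.capture('scene'); t=r.capture('top'); cv2.imwrite("pics/s3.png",im[:,:,::-1]);cv2.imwrite("pics/t3.png",t[:,:,::-1])
f=lambda x:cv2.resize(x,(400,400),interpolation=cv2.INTER_CUBIC)
cv2.imwrite("pics/v3.png",np.hstack([f(im[120:210,190:280]),f(t[160:240,160:240])])[:,:,::-1])
E
```

```text
time: 4.7
eef_pos: [0.4571, 0.4013, 0.231]
ee_rot: [[0.912, 0.41, 0.0], [0.41, -0.912, 0.001], [0.0, -0.0, -1.0]]
wrist_force: [2.4, 1.2, -0.8]
finger_gap: 0.013
grip_force: 29.5
[0.45709679 0.40127508 0.23100178] [ 2.35030543  1.17352445 -0.77478042]
```

View pics/v3.png

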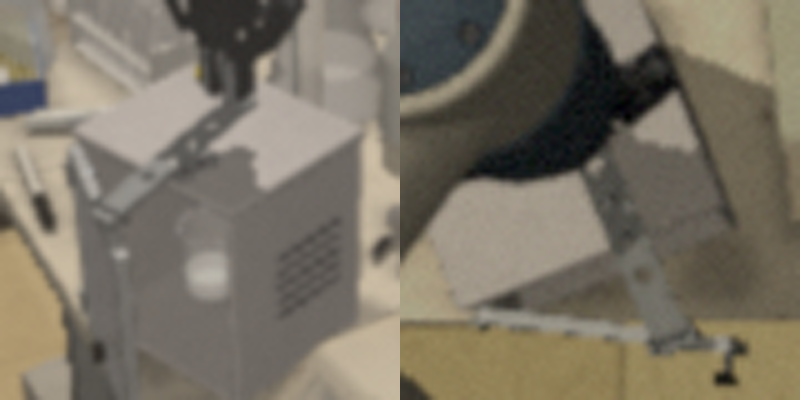

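The stay is tilted over the roof, the door is open about 0.5 rad, and the wrist force of 2.6 N along the stay matches the spring. I'll lower gently, feeling for contact.

```bash
python3 -m handwheel '[{"fingers":10,"translation":[0.006,0.002,-0.022],"spin":0},{"fingers":10,"translation":[0.011,0.003,-0.045],"spin":0},{"fingers":10,"translation":[0.011,0.003,-0.045],"spin":0},{"fingers":10,"translation":[0.011,0.003,-0.045],"spin":0}]' 20
python3 -m handwheel '[{"fingers":10,"translation":[0.004,0.001,-0.016],"spin":0},{"fingers":10,"translation":[0.0075,0.003,-0.032],"spin":0},{"fingers":10,"translation":[0.0075,0.003,-0.032],"spin":0},{"fingers":10,"translation":[0.0075,0.003,-0.032],"spin":0}]'
```

```text
time: 5.2
eef_pos: [0.4595, 0.4012, 0.2216]
ee_rot: [[0.912, 0.41, -0.0], [0.41, -0.912, -0.001], [-0.001, 0.0, -1.0]]
wrist_force: [3.0, 0.3, 1.5]
finger_gap: 0.0128
grip_force: 29.7
time: 5.6
eef_pos: [0.461, 0.4021, 0.2152]
ee_rot: [[0.912, 0.411, -0.0], [0.411, -0.912, -0.0], [-0.0, 0.0, -1.0]]
wrist_force: [2.3, 0.4, 1.8]
finger_gap: 0.0132
grip_force: 29.7
```

```bash
python3 -m handwheel '[{"fingers":10,"translation":[0.004,0.001,-0.018],"spin":0},{"fingers":10,"translation":[0.008,0.003,-0.036],"spin":0},{"fingers":10,"translation":[0.008,0.003,-0.036],"spin":0},{"fingers":10,"translation":[0.008,0.003,-0.036],"spin":0}]'
python3 - <<'E'
from h import *
import cv2
im=r.capture('scene'); t=r.capture('top'); cv2.imwrite("pics/s4.png",im[:,:,::-1]);cv2.imwrite("pics/t4.png",t[:,:,::-1])
f=lambda x:cv2.resize(x,(400,400),interpolation=cv2.INTER_CUBIC)
cv2.imwrite("pics/v4.png",np.hstack([f(im[135:185,205:255]),f(t[180:230,190:240])])[:,:,::-1])
E
```

```text
time: 6.0
eef_pos: [0.4625, 0.4026, 0.2079]
ee_rot: [[0.912, 0.411, -0.0], [0.411, -0.912, -0.0], [-0.001, 0.0, -1.0]]
wrist_force: [2.5, 1.7, 1.0]
finger_gap: 0.013
grip_force: 29.7
```

View pics/v4.png

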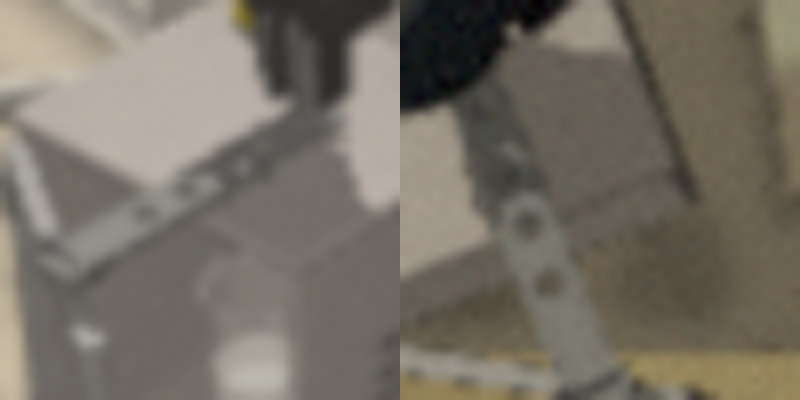

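Holes 1 and 2 are open, at right panel (550,283) and (527,222). Hole 3 at (513,155) shows a bright peg top. I'll lower to level, then ease toward closing to test whether the peg takes the load.

```bash
python3 -m handwheel '[{"fingers":10,"translation":[0.003,0.001,-0.008],"spin":0},{"fingers":10,"translation":[0.003,0.001,-0.016],"spin":0},{"fingers":10,"translation":[0.003,0.001,-0.016],"spin":0},{"fingers":10,"translation":[0.003,0.001,-0.016],"spin":0}]'
python3 -m handwheel '[{"fingers":10,"translation":[0.007,0.003,0],"spin":0},{"fingers":10,"translation":[0.014,0.006,0],"spin":0},{"fingers":10,"translation":[0.014,0.006,0],"spin":0},{"fingers":10,"translation":[0.014,0.006,0],"spin":0}]'
```

```text
time: 6.5
eef_pos: [0.4634, 0.403, 0.2055]
ee_rot: [[0.912, 0.411, 0.001], [0.411, -0.912, 0.0], [0.001, -0.0, -1.0]]
wrist_force: [2.8, 0.8, 3.4]
finger_gap: 0.013
grip_force: 30.0
time: 6.9
eef_pos: [0.4644, 0.4037, 0.2045]
ee_rot: [[0.912, 0.411, -0.004], [0.411, -0.912, -0.002], [-0.004, 0.0, -1.0]]
wrist_force: [-3.0, 0.5, 4.8]
finger_gap: 0.0135
grip_force: 30.1
```

The force flipped to −3 N along the stay, so the peg holds it, and the height is back at its level value. Now I'll release and rise.

```bash
python3 -m handwheel '[{"fingers":10,"translation":[-0.006,-0.003,0],"spin":0},{"fingers":34,"translation":[-0.006,-0.003,0],"spin":0},{"fingers":34,"translation":[-0.006,-0.003,0],"spin":0},{"fingers":34,"translation":[-0.006,-0.003,0],"spin":0},{"fingers":34,"translation":[-0.006,-0.003,0.05],"spin":0},{"fingers":34,"translation":[-0.006,-0.003,0.2],"spin":0},{"fingers":34,"translation":[-0.006,-0.003,0.4],"spin":0},{"fingers":34,"translation":[-0.006,-0.003,0.6],"spin":0},{"fingers":34,"translation":[-0.25,-0.1,0.6],"spin":0},{"fingers":34,"translation":[-0.5,-0.1,0.6],"spin":0},{"fingers":34,"translation":[-0.5,-0.1,0.6],"spin":0},{"fingers":34,"translation":[-0.5,-0.1,0.6],"spin":0}]'
python3 - <<'E'
from h import *
import cv2
s=r.read_state(); C=cam('wrist',s); im=r.capture('wrist'); cv2.imwrite("pics/w5.png",im[:,:,::-1])
for n,p in [('peg top',(.4208,.3853,.205)),('knob',(*K(.52,23.6,0)[:2],.242))]: print(n,proj(C,p)*800/512)
cv2.imwrite("pics/v5.png",cv2.resize(im,(800,600),interpolation=cv2.INTER_CUBIC)[:,:,::-1])
E
```

```text
time: 8.1
eef_pos: [0.3652, 0.3841, 0.3265]
ee_rot: [[0.911, 0.412, 0.001], [0.412, -0.911, 0.002], [0.002, -0.001, -1.0]]
wrist_force: [0.4, 1.1, 0.7]
finger_gap: 0.0339
grip_force: 0.0
peg top [442.03559972 194.02386249]
knob [453.53316182  94.03022631]
```

View pics/v5.png

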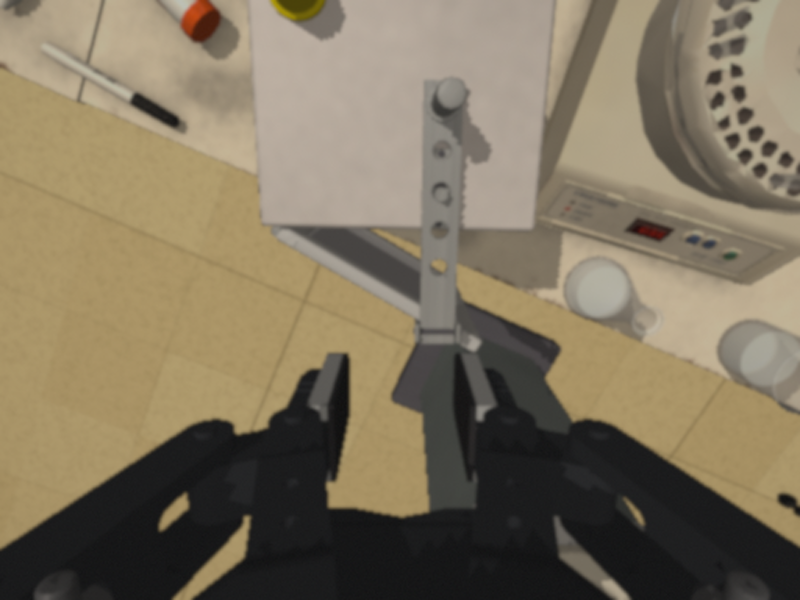

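The peg top shows in the third hole from the door at (441,193), close to the predicted (442,194). The stay lies flat, the door stands ajar, and the flask, beaker and stopper are all upright. I'm handing the job in.

```bash
python3 -c "
from workcell import r
print(r.finish_job())"
```

```text
the job is handed in; nothing more can be done
None
```

The last picture shows the stay's third hole over the peg with the stay flat, the door ajar on its own, the gripper clear, and the stopper, flask and beaker undisturbed; the job is handed in at about 8 s, but no verdict was returned.

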